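# Check a griddle scone and lift it with tongs

## Robot

A 6-joint arm with a two-finger parallel gripper is mounted at the origin on the work surface. World frame = base frame: x ahead of the robot, y to its left, z up, the work surface at z = 0. Lengths are in m, angles in rad, forces in N, time in s.
With the tool pointing down it reaches from about 0.375 to 0.75 m from the base axis. Payload 9 kg.
Tool frame: the origin (TCP) lies at the very end of the fingers, on their centre line; the grasp point (between the pads) lies 19 mm behind it; z points along the fingers, y is the line along which they close (so a half turn about z gives the same grasp; the last joint's range is limited). The gripper opens to 85 mm and grips with 20 to 120 N. Pads are 22 mm wide; open, the fingers measure 114 mm over their backs; the gripper's body (76 mm by 85 mm) begins 54 mm behind the grasp point. The pads swing forward as they close: fully open they stand 13 mm farther back than shut.
Start: joints at [1.08, 0.104, 0.097, 1.564, 0, 1.353], TCP at [0.162, 0.578, 0.231] pointing down, gripper open.
Joint ranges: [-2.99, 2.99], [-0.84, 1.86], [-1.1, 1.16], [-1.84, 2.11], [-1.51, 1.56], [-3.14, 3.14]. Speed limits (rad/s): [2.22, 2.22, 2.57, 3.14, 3.14, 3.14].

## Interface

Orientations are given as a 3x3 rotation matrix whose columns are the frame's x, y, z axes.
In Python, from cell import * gives the robot as it stands. The module is installed in compiled form; this text tells all that it offers.
- The arm moves only by the tool send_rows, never from a script. Its argument "targets" is a list of rows, each a list of 2 entries, a list of its own where there are three numbers: the shift along the tool's x, y, z in mm, then the turn, a rotation vector about the tool's x, y, z in degrees. In form: [[[tx, ty, tz], [ax, ay, az]], ...]. A call has 1 to 20 rows; each row is the pose to reach, as a shift and turn from the pose commanded when the call began, along the tool's axes at that moment; what a row does not reach only later rows make up. A row lasts 1/8 s, in which the tool goes at most 62.5 mm and 10.7 degrees, less where a joint would pass 70% of its speed; a pose out of reach is approached as far as the arm can. A call with a gripper value outside its range is refused whole. "gripper" is the finger opening in mm, from 0 to 85.4, set as the call begins (left out, the last holds). The fingers move at their own pace and stop on an object; the grip force is fixed at half the most. Time passes only in rows, so rows that repeat a pose let the fingers close. It gives the time, the measured TCP pose, the force, the opening and the grip force at its end, in the units of the state.
- observe(): the state, without advancing time (a new reading comes with each control period).
- camera(name): name is "side" or "top"; returns a dict with "image" (480x640x3 uint8, red, green, blue), "fx", "fy", "cx", "cy" (pixels), "origin" and "rotation" of the camera in the world. Camera axes: x right, y down, z forward; pixel columns grow to the right and rows downward; lengths in m; the calibration is good to about 2 mm. A picture is of the moment at which its call begins. There is no depth.
- finish_job(): hands the job in; it is judged then, once.
The state is a dict: "time_s": time; "q": joint angles; "joint_vel": joint speeds; "tau": joint torques, N m; "ee_pos": TCP position; "ee_rot": TCP orientation; "wrist_force": force on the tool from outside, world axes, zero at the start; "torque": the same for the moment, N m; "grip_width": opening from 0.0 (shut) to 1.0 (fully open); "grip_force": force on a finger pad.
Only numpy, scipy, OpenCV 4.12 (cv2) and the standard library are available. Lean on these libraries where they do the work, as an engineer would, in place of code of your own. Each camera call takes 0.05 s, during which the arm holds its last target. There are 200 camera calls.

## Task

Check the scone on the griddle with the yellow infrared thermometer: hold it upright, its nose a few centimetres above the middle of the scone and not touching it, steady for about two seconds, then stand it back upright on its round red pad and let go. Then take the tongs, close their jaws on the scone and lift it well clear of the griddle (about 10 cm above the plate). Finish still holding the scone up, still, in the tongs; never touch the scone with the gripper, and leave the egg ring, creamer and pinch bowl where they are.

Things in the scene. Friction and masses are not known exactly. Their poses are not given: they have to be found in the camera images.
- griddle: flat metal griddle plate, fixed, 260 (its x) by 400 (its y) by 20 mm high, a rim 16 mm higher along its far (+x) edge only; origin at the centre of its underside
- scone: small round golden-brown scone lying on the griddle, loose, upright, 46 mm across, 34 mm high (sides vertical for the lower 28 mm), about 45 g; origin at the centre of its underside, z up
- thermometer: yellow infrared spot thermometer standing nose down, loose, about 150 g: round grey nose 46 mm across and 14 mm high at the bottom, above it a block of 34 (its x) by 30 mm (its y) up to 120 mm height; the lens is in the middle of its underside and looks along its -z; origin at the centre of the underside, z up. Grip the yellow block from above
- pad: round red silicone pad on the counter, fixed, 100 mm across, 4 mm thick, on which the thermometer stands at the start; origin at the centre of its underside
- tongs: steel kitchen tongs lying on edge, loose, 115 g, 24 mm high; the two arms lie side by side and close sideways. Origin: centre line of the underside, midway along the two orange grips (60 mm long) and within 10 mm of the balance point; x to the jaws, z up. Hinge at x = -95 mm, end of the hanging loop at -132 mm. Sprung open, 61 mm over the middle of the grips; press these together to close the jaws
- tongs_left (a joint): opening angle of the tongs' left arm, rad (the right arm moves equally): 0.17 fully open, 0 closed, about 0.09 with the scone between the jaws. The spring takes about 5 N on the grips to begin and 8 N at the scone's width; of what is pressed beyond that, half reaches the jaws: 20 to 25 N on the grips holds the scone well
- egg_ring: stainless egg ring lying on the griddle, loose, 90 mm across, 20 mm high, a wire loop on its +x side up to 47 mm high; origin at the centre of its underside; leave alone
- creamer: small white ceramic creamer, loose, 66 mm across, 75 mm high, handle on its +y side; origin at the centre of its underside; leave alone
- pinch_bowl: glass pinch bowl, loose, 72 mm across, 32 mm high; origin at the centre of its underside; leave alone
- scone_top (a point): centre of the scone's top, 34 mm above its underside
- tongs_jaws (a point): point midway between the jaws, 108 mm ahead (+x) of the tongs' origin, 12 mm above their underside. The jaws are flat plates 40 mm long, as high as the tongs, open 74 mm apart inside and 82 mm outside. Pressed to 54 mm over the grips the jaws are about 61 mm apart, at 47 mm about 46 mm
Mind the look-alikes: they are no part of the job. Of the things that look like the thermometer, the middle-sized one is meant.

How it is judged:
By the outcome, as a careful person would: the job done as asked, in the order asked, and still so for the second after the job is handed in, while the arm keeps its last pose, push and grip.
It also fails if it takes over 72 s, if anything falls off the work surface, if the arm or the gripper's body presses on something with over 40 N, if the wrist force passes 120 N, or if a joint passes its speed limit or range.

## Working session

There is one attempt and no reset: what is moved stays moved. The work goes in short steps, Python scripts to look and compute and a tool call to move; the robot and the scene stay as the last step left them, time stands still between calls to the robot, and variables do not carry over. Pictures are saved under pics/ and viewed, at most 11 in all, crops included, and the job is handed in when it is done.

Besides the shell and the picture viewer there is one more tool, called after "Request:" by a JSON object that holds its "name" and its "arguments". send_rows: Moves the arm, as the interface text tells. Its arguments: {"type":"object","properties":{"targets":{"type":"array","items":{"type":"array"}},"gripper":{"type":"number"}},"required":["targets"]}

```bash
mkdir -p pics; cat > h.py <<'E'
from cell import *
import numpy as np, cv2
def snap(n,f):
    c=camera(n); cv2.imwrite('pics/'+f+'.png',c['image'][:,:,::-1]); np.save('pics/'+f+'.npy',{k:c[k] for k in c},allow_pickle=True); return c
def load(f): return np.load('pics/'+f+'.npy',allow_pickle=True).item()
def ray(c,u,v):
    d=np.array(c['rotation'])@np.array([(u-c['cx'])/c['fx'],(v-c['cy'])/c['fy'],1]); return np.array(c['origin']),d
def atz(c,u,v,z):
    o,d=ray(c,u,v); return o+d*(z-o[2])/d[2]
def proj(c,p):
    q=np.array(c['rotation']).T@(np.array(p)-c['origin']); return np.array([c['fx']*q[0]/q[2]+c['cx'],c['fy']*q[1]/q[2]+c['cy']])
def tri(c1,p1,c2,p2):
    A=[];b=[]
    o1,d1=ray(c1,*p1);o2,d2=ray(c2,*p2)
    s=np.linalg.lstsq(np.c_[d1,-d2],o2-o1,rcond=None)[0]
    a=o1+d1*s[0];e=o2+d2*s[1]; return (a+e)/2,np.linalg.norm(a-e)
E
python3 - <<'E'
from h import *
np.set_printoptions(precision=3,suppress=True)
for n in('top','side'):
    c=snap(n,n+'1'); print(n,c['fx'],c['cx'],c['cy'],c['origin'],c['rotation'])
print(observe())
E
```

```text
top 483.00796037548224 336.6865202974121 245.34140390642773 [0.412 0.051 1.211] [[-0.015 -0.995  0.102]
 [-1.     0.016  0.014]
 [-0.016 -0.102 -0.995]]
side 502.1548795620354 319.6939381633986 241.4383655247976 [0.326 0.711 0.861] [[-0.964 -0.199  0.176]
 [-0.266  0.725 -0.635]
 [-0.001 -0.659 -0.752]]
{'time_s': 0.1, 'q': array([ 1.08 ,  0.105,  0.097,  1.564, -0.   ,  1.353]), 'joint_vel': array([ 0.   , -0.003,  0.003,  0.   ,  0.   , -0.002]), 'tau': array([  0.008, -55.821,  50.472,   0.013,  -0.   ,   0.   ]), 'ee_pos': array([0.162, 0.578, 0.231]), 'ee_rot': array([[-0.963,  0.269, -0.001],
       [ 0.269,  0.963, -0.001],
       [ 0.   , -0.001, -1.   ]]), 'wrist_force': array([ 0.183,  0.682, -0.724]), 'torque': array([ 0.07 , -0.004,  0.059]), 'grip_force': 0.0, 'grip_width': 1.0015377925475242}
```

View pics/top1.png

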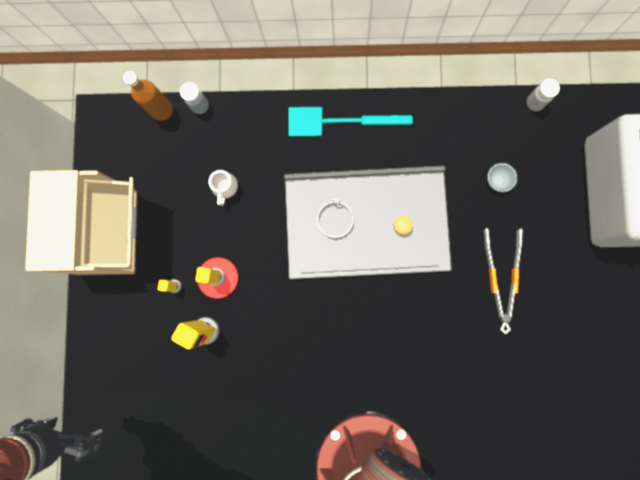

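View pics/side1.png

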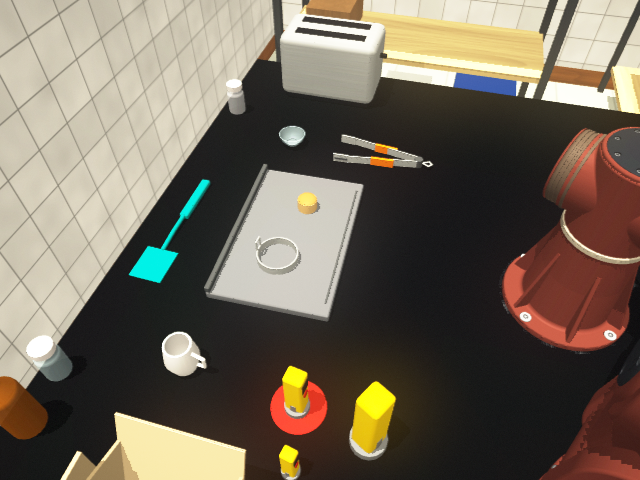

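The top view shows the middle thermometer on the red pad near (208,276), the scone at (403,226), and the tongs with their grips at (493,281)/(515,281) and jaws toward +x. The side view shows the thermometer at (296,390), the scone at (307,203) and the tongs at (380,155). I'll enlarge these areas.

```bash
cat > crop.py <<'E'
from h import *
def comp(specs,f):  # (name,u0,v0,w,h,scale)->tile 400x300
    ts=[]
    for n,u,v,w,h in specs:
        t=cv2.resize(load(n)['image'][v:v+h,u:u+w,::-1],(400,300),interpolation=cv2.INTER_CUBIC)
        for k in range(0,w,10):
            x=int(k*400/w); cv2.line(t,(x,0),(x,4 if k%50 else 10),(255,0,255),1)
            if k%20==0: cv2.putText(t,str(u+k),(x,18),0,.35,(255,0,255),1)
        for k in range(0,h,10):
            y=int(k*300/h); cv2.line(t,(0,y),(6,y),(255,0,255),1); 
            if k%20==0: cv2.putText(t,str(v+k),(8,y+4),0,.35,(255,0,255),1)
        ts.append(t)
    while len(ts)<4: ts.append(ts[0]*0)
    cv2.imwrite('pics/'+f+'.png',np.vstack([np.hstack(ts[:2]),np.hstack(ts[2:4])]))
E
python3 - <<'E'
from crop import *
comp([('top1',180,250,80,60),('side1',256,355,80,60),('top1',440,220,160,120),('side1',330,110,120,90)],'c1')
comp([('top1',370,196,80,60),('side1',270,170,80,60)],'c2')
E
```

```text
(no output)
```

View pics/c1.png

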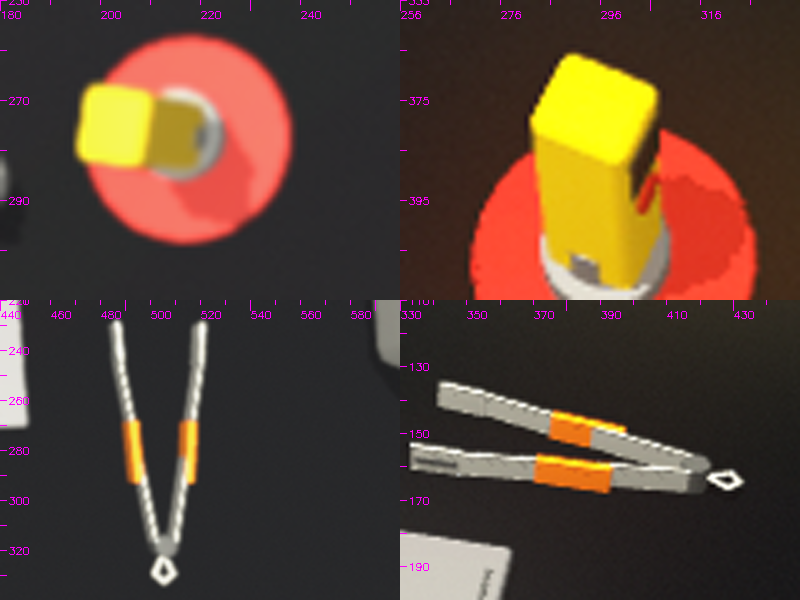

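View pics/c2.png

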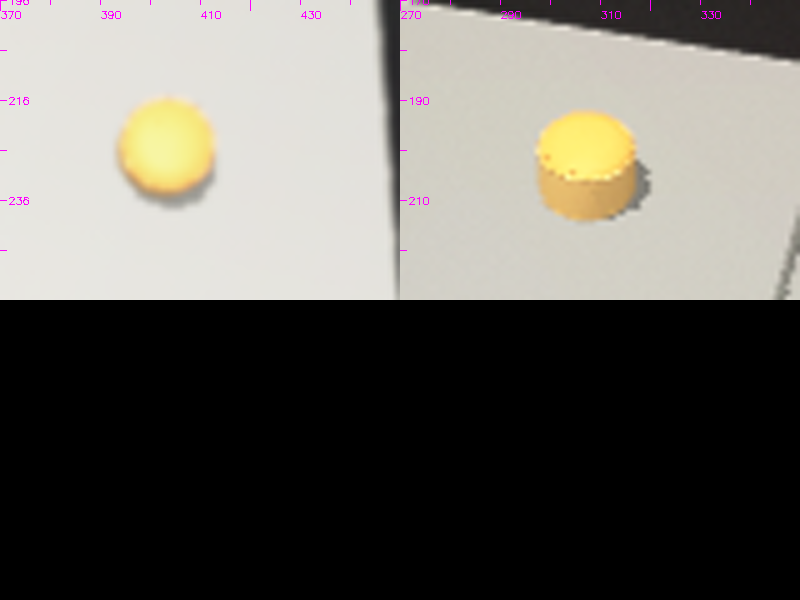

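```bash
python3 - <<'E'
from h import *
np.set_printoptions(precision=4,suppress=True)
T=load('top1');S=load('side1')
P=[]
for a,b in [((197.6,266.8),(282.4,379.4)),((210.6,268.4),(291,365.6)),((209.6,283.2),(307.4,373.4)),((195.6,281),(300.4,388.4))]:
    p,e=tri(T,a,S,b);P.append(p);print(p,e)
P=np.array(P);print('therm',P.mean(0))
for i in range(4):
    d=P[(i+1)%4]-P[i];print(np.linalg.norm(d),np.degrees(np.arctan2(d[1],d[0])))
print('pad',atz(T,216.5,277.5,.004))
print('sconetop',tri(T,(403.4,225),S,(307.4,199.2)),atz(T,403.4,225,.05))
# griddle corners
print('hinge',tri(T,(506,318),S,(418.5,158.9)))
print('gripL',tri(T,(492.8,280.8),S,(382.2,157.1)),'gripR',tri(T,(515.6,280.8),S,(386.5,146)))
for n,u,v in [('hinge',506,318),('gl',492.8,280.8),('gr',515.6,280.8),('jl',486.8,228.8),('jr',520.8,228.8),('loop',505.6,334.5)]: print(n,atz(T,u,v,.024 if n!='loop' else .012))
for n,u,v in [('ring',336,219),('bowl',502,178),('creamer',223,184)]: print(n,atz(T,u,v,.03))
print('griddle',[atz(T,u,v,z)[:2] for u,v,z in [(285,175,.036),(445,167,.036),(450,270,.02),(289,278,.02)]])
E
```

```text
[0.479  0.3817 0.1221] 0.0016650437848987154
[0.4746 0.3533 0.1174] 0.0028143594715457237
[0.4435 0.3569 0.1129] 0.001962036524740013
[0.4474 0.387  0.1186] 0.0008481533772155238
therm [0.4611 0.3697 0.1178]
0.02916690466602137 -98.76615892263867
0.031610572159433595 173.3662872898005
0.030870344902036616 82.5745441013876
0.0321744019650983 -9.459998139578328
pad [0.4595 0.3699 0.004 ]
sconetop (array([ 0.5786, -0.0961,  0.0452]), np.float64(0.0002385916879200706)) [ 0.5778 -0.0955  0.05  ]
hinge (array([ 0.3501, -0.3412,  0.0205]), np.float64(0.0005110843019516494))
gripL (array([ 0.4406, -0.3103,  0.0312]), np.float64(0.0009943405933803703)) gripR (array([ 0.4396, -0.368 ,  0.0235]), np.float64(0.00028596037496303857))
hinge [ 0.35   -0.3401  0.024 ]
gl [ 0.4403 -0.3126  0.024 ]
gr [ 0.4394 -0.3679  0.024 ]
jl [ 0.5685 -0.3039  0.024 ]
jr [ 0.5671 -0.3873  0.024 ]
loop [ 0.3096 -0.3411  0.012 ]
ring [0.5984 0.0678 0.03  ]
bowl [ 0.6941 -0.3455  0.03  ]
creamer [0.6918 0.3491 0.03  ]
griddle [array([0.7103, 0.193 ]), array([ 0.7231, -0.2044]), array([ 0.4685, -0.2104]), array([0.4549, 0.1861])]
```

```bash
cat >> h.py <<'E'
from scipy.spatial.transform import Rotation as Ro
def rel(pos,yaw,s=None):
    "shift (tool axes,mm) and rotvec(deg) to world pos with y axis at yaw deg, tool down"
    s=s or observe(); R=np.array(s['ee_rot']); a=np.radians(yaw)
    y=np.array([np.cos(a),np.sin(a),0]);z=np.array([0,0,-1.]);G=np.c_[np.cross(y,z),y,z]
    return (R.T@(np.array(pos)-s['ee_pos'])*1000).round(1), np.degrees(Ro.from_matrix(R.T@G).as_rotvec()).round(1)
E
python3 - <<'E'
from h import *
np.set_printoptions(precision=3,suppress=True)
T=load('top1');S=load('side1')
print('tall',tri(T,(186,336),S,(376,397)), 'small',tri(T,(164,286),S,(289.5,452)))
for z in(.15,.066): print(rel((.461,.3697,z),82))
E
```

```text
tall (array([0.329, 0.391, 0.166]), np.float64(0.0011208356881934943)) small (array([0.439, 0.473, 0.082]), np.float64(0.0008739903062913634))
(array([-344.4, -119.4,   80.6]), array([-0.1, -0. , -7.6]))
(array([-344.5, -119.3,  164.6]), array([-0.1, -0. , -7.6]))
```

Request:
{"name": "send_rows", "arguments": {"targets": [[[-40,-14,0],[0,0,0]],[[-90,-31,0],[0,0,0]],[[-140,-49,0],[0,0,-2]],[[-190,-66,10],[0,0,-4]],[[-240,-83,30],[0,0,-6]],[[-290,-100,50],[0,0,-7.6]],[[-330,-114,65],[0,0,-7.6]],[[-344,-119,75],[0,0,-7.6]],[[-344,-119,75],[0,0,-7.6]],[[-344,-119,75],[0,0,-7.6]]], "gripper": 60}}

```text
time_s: 1.35
ee_pos: [0.4601, 0.3715, 0.1569]
ee_rot: [[-0.99, 0.139, 0.0], [0.139, 0.99, 0.001], [-0.0, 0.001, -1.0]]
wrist_force: [-0.3, -0.1, 0.1]
grip_width: 0.704
grip_force: 0.0
```

```bash
python3 - <<'E'
from crop import *
snap('top','top2');snap('side','side2')
comp([('top2',160,240,120,90),('side2',236,315,120,90)],'c3')
print(rel((.461,.3697,.066),82), observe()['ee_pos'],observe()['grip_width'])
E
```

```text
(array([-1. , -1.9, 91.2]), array([0. , 0. , 0.1])) [0.46020996 0.37165627 0.15717864] 0.7040263238722653
```

View pics/c3.png

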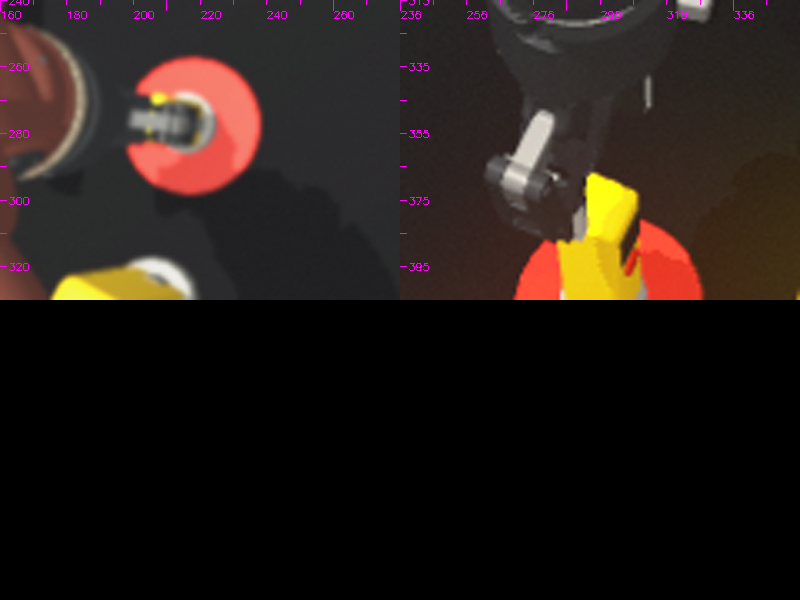

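The gripper sits above the thermometer's block, with one finger on each ±y side: top view (207,275), side view (290,370). I'll descend and grip.

Request:
{"name": "send_rows", "arguments": {"targets": [[[-1,-2,15],[0,0,0]],[[-1,-2,35],[0,0,0]],[[-1,-2,55],[0,0,0]],[[-1,-2,75],[0,0,0]],[[-1,-2,86],[0,0,0]],[[-1,-2,89],[0,0,0]],[[-1,-2,89],[0,0,0]]]}}

```text
time_s: 2.33
ee_pos: [0.4618, 0.3686, 0.0676]
ee_rot: [[-0.99, 0.14, 0.0], [0.14, 0.99, 0.0], [-0.0, 0.0, -1.0]]
wrist_force: [-0.3, 0.7, 0.1]
grip_width: 0.707
grip_force: 0.0
```

Request:
{"name": "send_rows", "arguments": {"targets": [[[0,0,0],[0,0,0]],[[0,0,0],[0,0,0]],[[0,0,0],[0,0,0]],[[0,0,0],[0,0,0]],[[0,0,0],[0,0,0]],[[0,0,0],[0,0,0]]], "gripper": 20}}

```text
time_s: 3.08
ee_pos: [0.4619, 0.3686, 0.0678]
ee_rot: [[-0.99, 0.14, 0.001], [0.14, 0.99, 0.0], [-0.001, 0.001, -1.0]]
wrist_force: [-0.1, 0.9, 5.7]
grip_width: 0.346
grip_force: 53.9
```

Request:
{"name": "send_rows", "arguments": {"targets": [[[0,0,-8],[0,0,0]],[[0,0,-25],[0,0,0]],[[0,0,-45],[0,0,0]],[[0,0,-68],[0,0,0]],[[0,0,-90],[0,0,0]],[[0,0,-105],[0,0,0]],[[0,0,-112],[0,0,0]],[[0,0,-112],[0,0,0]]]}}

```text
time_s: 4.08
ee_pos: [0.4617, 0.3685, 0.1796]
ee_rot: [[-0.99, 0.14, 0.0], [0.14, 0.99, 0.0], [-0.0, 0.0, -1.0]]
wrist_force: [0.5, 0.0, -1.6]
grip_width: 0.344
grip_force: 53.4
```

```bash
python3 - <<'E'
from h import *
print(rel((.579,-.0973,.18),82),observe()['wrist_force'],observe()['q'])
E
```

```text
(array([-181.2, -444.8,   -0.5]), array([ 0.,  0., -0.])) [ 0.47566717  0.00183    -1.57083096] [ 4.52359021e-01  7.09856954e-02 -3.13670371e-02  1.46802576e+00
  5.31415718e-05  5.92521836e-01]
```

Request:
{"name": "send_rows", "arguments": {"targets": [[[-4,-10,0],[0,0,0]],[[-12,-30,0],[0,0,0]],[[-24,-60,0],[0,0,0]],[[-40,-98,0],[0,0,0]],[[-57,-140,0],[0,0,0]],[[-74,-182,0],[0,0,0]],[[-91,-224,0],[0,0,0]],[[-108,-266,0],[0,0,0]],[[-125,-308,0],[0,0,0]],[[-142,-350,0],[0,0,0]],[[-158,-388,0],[0,0,0]],[[-170,-418,0],[0,0,0]],[[-178,-437,0],[0,0,0]],[[-181,-444,0],[0,0,0]],[[-181,-445,0],[0,0,0]],[[-181,-445,0],[0,0,0]],[[-181,-445,0],[0,0,0]]]}}

```text
time_s: 6.2
ee_pos: [0.5786, -0.0966, 0.1794]
ee_rot: [[-0.99, 0.139, 0.0], [0.139, 0.99, 0.0], [-0.0, 0.0, -1.0]]
wrist_force: [-0.7, -0.1, -1.5]
grip_width: 0.345
grip_force: 53.5
```

```bash
python3 - <<'E'
from crop import *
snap('top','top3');c=snap('side','side3')
comp([('top3',340,170,160,120),('side3',267,100,120,90)],'c4')
print(rel((.579,-.0973,.153),82), observe()['ee_pos'],observe()['wrist_force'])
print('pred nose centre px',proj(c,(.578,-.0962,.1165)),proj(c,(.578,-.0962,.054)))
E
```

```text
(array([-0.4, -0.4, 26.4]), array([0., 0., 0.])) [ 0.57864285 -0.09684881  0.17936424] [-0.79655013 -0.04218943 -1.74586822]
pred nose centre px [307.07883127 176.07923949] [307.61868373 196.49084897]
```

View pics/c4.png

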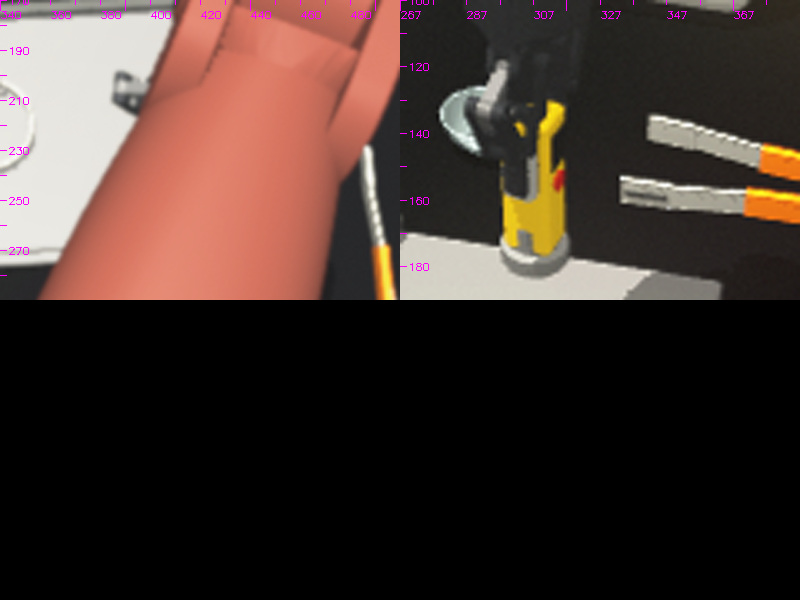

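The held thermometer hangs upright above the scone: nose centre about (308,176), predicted (307,176). I'll lower it to about 3.3 cm above the scone's top and hold.

Request:
{"name": "send_rows", "arguments": {"targets": [[[-1,0,8],[0,0,0]],[[-1,0,18],[0,0,0]],[[-1,0,26],[0,0,0]],[[-1,0,29],[0,0,0]],[[-1,0,29],[0,0,0]],[[-1,0,29],[0,0,0]],[[-1,0,29],[0,0,0]],[[-1,0,29],[0,0,0]],[[-1,0,29],[0,0,0]],[[-1,0,29],[0,0,0]],[[-1,0,29],[0,0,0]],[[-1,0,29],[0,0,0]],[[-1,0,29],[0,0,0]],[[-1,0,29],[0,0,0]],[[-1,0,29],[0,0,0]],[[-1,0,29],[0,0,0]],[[-1,0,29],[0,0,0]],[[-1,0,29],[0,0,0]],[[-1,0,29],[0,0,0]],[[-1,0,29],[0,0,0]]]}}

```text
time_s: 8.8
ee_pos: [0.5796, -0.0976, 0.1503]
ee_rot: [[-0.99, 0.14, 0.0], [0.14, 0.99, 0.0], [-0.0, 0.0, -1.0]]
wrist_force: [0.2, -0.5, -1.1]
grip_width: 0.345
grip_force: 53.5
```

Request:
{"name": "send_rows", "arguments": {"targets": [[[0,0,0],[0,0,0]],[[0,0,0],[0,0,0]],[[0,0,0],[0,0,0]],[[0,0,0],[0,0,0]],[[0,0,0],[0,0,0]],[[0,0,0],[0,0,0]],[[0,0,0],[0,0,0]],[[0,0,0],[0,0,0]]]}}

```text
time_s: 9.8
ee_pos: [0.5796, -0.0976, 0.1503]
ee_rot: [[-0.99, 0.14, 0.0], [0.14, 0.99, 0.0], [-0.0, 0.0, -1.0]]
wrist_force: [-0.2, 0.5, -1.5]
grip_width: 0.343
grip_force: 53.5
```

Request:
{"name": "send_rows", "arguments": {"targets": [[[0,0,-8],[0,0,0]],[[0,0,-20],[0,0,0]],[[0,4,-28],[0,0,0]],[[9,22,-30],[0,0,0]],[[21,52,-30],[0,0,0]],[[36,90,-30],[0,0,0]],[[53,132,-30],[0,0,0]],[[70,174,-30],[0,0,0]],[[87,216,-30],[0,0,0]],[[104,258,-30],[0,0,0]],[[121,300,-30],[0,0,0]],[[138,342,-30],[0,0,0]],[[155,384,-30],[0,0,0]],[[168,414,-30],[0,0,0]],[[178,436,-30],[0,0,0]],[[182,445,-30],[0,0,0]],[[182,445,-30],[0,0,0]],[[182,445,-30],[0,0,0]]]}}

```text
time_s: 12.05
ee_pos: [0.4617, 0.3678, 0.1803]
ee_rot: [[-0.99, 0.14, -0.0], [0.14, 0.99, -0.0], [-0.0, -0.0, -1.0]]
wrist_force: [-0.2, -0.7, -1.7]
grip_width: 0.345
grip_force: 53.6
```

```bash
python3 - <<'E'
from h import *
# pad centre vs thermometer start
print(rel((.461,.3686,.0678),82),observe()['ee_pos'])
E
```

```text
(array([  0.8,   0.7, 112.5]), array([-0. ,  0. , -0.1])) [0.46169977 0.36778581 0.18030541]
```

Lowering back onto the pad, slowly near the end, stopping just above contact.

Request:
{"name": "send_rows", "arguments": {"targets": [[[0,1,10],[0,0,0]],[[0,1,30],[0,0,0]],[[0,1,52],[0,0,0]],[[0,1,74],[0,0,0]],[[0,1,92],[0,0,0]],[[0,1,103],[0,0,0]],[[0,1,108],[0,0,0]],[[0,1,110],[0,0,0]],[[0,1,111.5],[0,0,0]],[[0,1,112.5],[0,0,0]],[[0,1,112.5],[0,0,0]],[[0,1,112.5],[0,0,0]]]}}

```text
time_s: 13.55
ee_pos: [0.4618, 0.3695, 0.068]
ee_rot: [[-0.99, 0.14, 0.0], [0.14, 0.99, 0.0], [-0.0, 0.0, -1.0]]
wrist_force: [-0.8, 0.7, -1.7]
grip_width: 0.347
grip_force: 53.6
```

Request:
{"name": "send_rows", "arguments": {"targets": [[[0,0,0.5],[0,0,0]],[[0,0,1],[0,0,0]],[[0,0,1],[0,0,0]],[[0,0,1],[0,0,0]]]}}

```text
time_s: 14.05
ee_pos: [0.4619, 0.3696, 0.0678]
ee_rot: [[-0.99, 0.14, 0.001], [0.14, 0.99, 0.0], [-0.001, 0.0, -1.0]]
wrist_force: [-2.7, -1.6, 6.6]
grip_width: 0.342
grip_force: 54.7
```

Contact (force now upward). Release and rise.

Request:
{"name": "send_rows", "arguments": {"targets": [[[0,0,-0.5],[0,0,0]],[[0,0,-0.5],[0,0,0]],[[0,0,-0.5],[0,0,0]],[[0,0,-0.5],[0,0,0]],[[0,0,-0.5],[0,0,0]],[[0,0,-8],[0,0,0]],[[0,0,-25],[0,0,0]],[[0,0,-50],[0,0,0]],[[0,0,-85],[0,0,0]],[[0,0,-120],[0,0,0]],[[0,0,-130],[0,0,0]],[[0,0,-130],[0,0,0]]], "gripper": 60}}

```text
time_s: 15.55
ee_pos: [0.4621, 0.3696, 0.1976]
ee_rot: [[-0.99, 0.14, 0.001], [0.14, 0.99, 0.001], [-0.001, 0.001, -1.0]]
wrist_force: [-1.1, -0.7, -0.7]
grip_width: 0.7
grip_force: 0.0
```

```bash
python3 - <<'E'
from h import *
print(rel((.441,-.341,.2),88.6),observe()['ee_pos'],observe()['q'])
E
```

```text
(array([ -78.4, -706.6,   -2.9]), array([ 0. ,  0.1, -6.6])) [0.46213742 0.3696362  0.19762823] [4.53813379e-01 7.24063967e-02 2.81497366e-03 1.49962871e+00
 7.60390728e-05 5.93995494e-01]
```

Request:
{"name": "send_rows", "arguments": {"targets": [[[-1,-12,0],[0,0,0]],[[-4,-40,0],[0,0,0]],[[-9,-85,0],[0,0,0]],[[-15,-132,0],[0,0,-1]],[[-20,-180,0],[0,0,-2]],[[-25,-228,0],[0,0,-3]],[[-31,-276,0],[0,0,-4]],[[-36,-324,0],[0,0,-5]],[[-42,-372,0],[0,0,-6]],[[-47,-420,0],[0,0,-6.6]],[[-52,-468,0],[0,0,-6.6]],[[-57,-516,0],[0,0,-6.6]],[[-63,-564,0],[0,0,-6.6]],[[-68,-612,0],[0,0,-6.6]],[[-73,-655,30],[0,0,-6.6]],[[-76,-686,60],[0,0,-6.6]],[[-78,-702,80],[0,0,-6.6]],[[-78,-706,90],[0,0,-6.6]],[[-78,-706,90],[0,0,-6.6]],[[-78,-706,90],[0,0,-6.6]]], "gripper": 85}}

```text
time_s: 18.05
ee_pos: [0.441, -0.3401, 0.1079]
ee_rot: [[-1.0, 0.024, 0.001], [0.024, 1.0, -0.001], [-0.001, -0.001, -1.0]]
wrist_force: [0.9, -0.1, 0.3]
grip_width: 0.997
grip_force: 0.0
```

```bash
python3 - <<'E'
from crop import *
c=snap('top','top4');d=snap('side','side4')
comp([('top4',440,220,160,120),('side4',330,90,120,90),('top4',180,250,80,60),('side4',256,355,80,60)],'c5')
print(rel((.441,-.341,.003),88.6), observe()['ee_pos'],observe()['grip_width'])
E
```

```text
(array([ 1.00e-01, -6.00e-01,  1.05e+02]), array([-0.1,  0.1,  0. ])) [ 0.44100267 -0.34030584  0.10797479] 0.9981138158965387
```

View pics/c5.png

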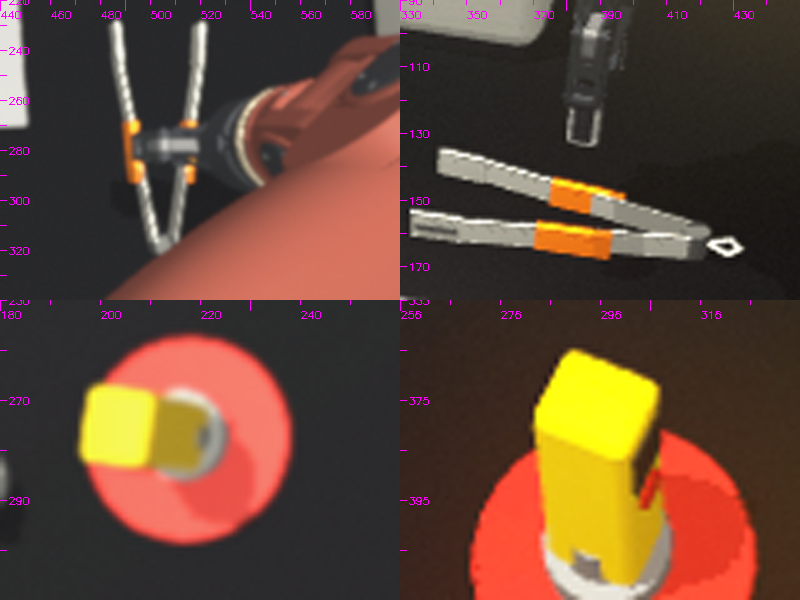

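Both grips at (493,281)/(515,281) lie between the open fingers; the thermometer stands upright on the pad. I'll descend onto the tongs.

Request:
{"name": "send_rows", "arguments": {"targets": [[[0,-0.5,12],[0,0,0]],[[0,-0.5,32],[0,0,0]],[[0,-0.5,54],[0,0,0]],[[0,-0.5,74],[0,0,0]],[[0,-0.5,90],[0,0,0]],[[0,-0.5,100],[0,0,0]],[[0,-0.5,104],[0,0,0]],[[0,-0.5,106],[0,0,0]],[[0,-0.5,106],[0,0,0]],[[0,-0.5,106],[0,0,0]]]}}

```text
time_s: 19.4
ee_pos: [0.4406, -0.3413, 0.0013]
ee_rot: [[-1.0, 0.025, 0.001], [0.025, 1.0, -0.001], [-0.001, -0.001, -1.0]]
wrist_force: [0.4, -0.2, 0.3]
grip_width: 0.995
grip_force: 0.0
```

Request:
{"name": "send_rows", "arguments": {"targets": [[[0,0,0],[0,0,0]],[[0,0,0],[0,0,0]],[[0,0,0],[0,0,0]],[[0,0,0],[0,0,0]],[[0,0,0],[0,0,0]],[[0,0,0],[0,0,0]]], "gripper": 56}}

```text
time_s: 20.15
ee_pos: [0.441, -0.3417, 0.0018]
ee_rot: [[-1.0, 0.025, 0.001], [0.025, 1.0, -0.001], [-0.001, -0.001, -1.0]]
wrist_force: [0.9, 0.3, 5.1]
grip_width: 0.66
grip_force: 7.3
```

Request:
{"name": "send_rows", "arguments": {"targets": [[[0,0,0],[0,0,0]],[[0,0,0],[0,0,0]],[[0,0,-5],[0,0,0]],[[0,0,-15],[0,0,0]],[[0,0,-32],[0,0,0]],[[0,0,-52],[0,0,0]],[[0,0,-72],[0,0,0]],[[0,0,-88],[0,0,0]],[[0,0,-97],[0,0,0]],[[0,0,-100],[0,0,0]],[[0,0,-100],[0,0,0]]], "gripper": 54}}

```text
time_s: 21.52
ee_pos: [0.4402, -0.3409, 0.1004]
ee_rot: [[-1.0, 0.025, -0.0], [0.025, 1.0, 0.001], [0.0, 0.001, -1.0]]
wrist_force: [-0.2, 0.2, -2.3]
grip_width: 0.634
grip_force: 5.9
```

```bash
python3 - <<'E'
from crop import *
c=snap('top','top5');d=snap('side','side5')
comp([('top5',440,200,160,120),('side5',310,60,160,120)],'c6')
s=observe();print(s['ee_pos'],s['wrist_force'],s['torque'],s['grip_width'],s['grip_force'])
o=s['ee_pos'];
for z in (.09,.1,.11): print(z,proj(d,o+[.108,-.004+.03,z-o[2]+.012]),proj(d,o+[.108,-.004-.03,z-o[2]+.012]))
E
```

```text
[ 0.44005337 -0.34068679  0.1000089 ] [-0.39185217  0.09603495 -1.30144653] [-0.0378889  -0.01776963 -0.00832111] 0.6326044097391277 5.888320729136467
0.09 [343.15040244 126.63372547] [348.62670102 113.17813465]
0.1 [343.28667845 123.30521202] [348.7908506  109.86943976]
0.11 [343.4245999  119.93650924] [348.95692336 106.52198017]
```

View pics/c6.png

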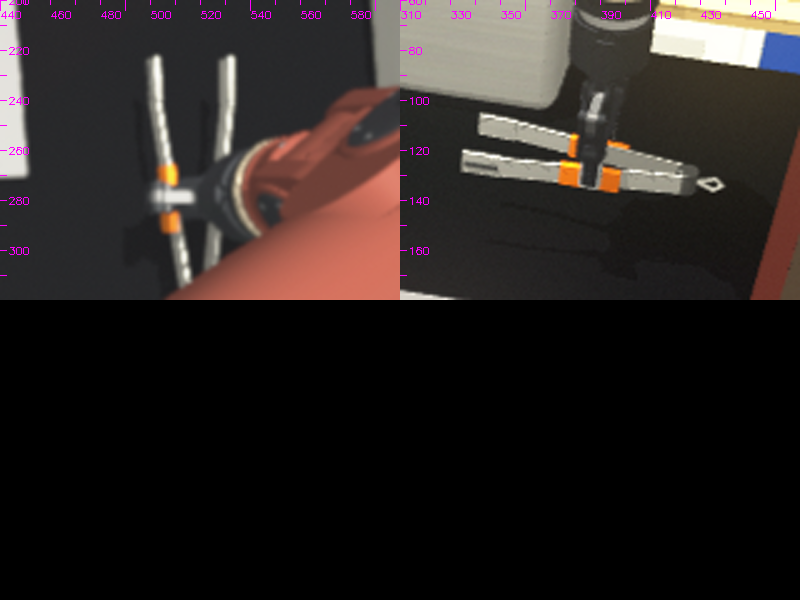

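Tongs are held level with jaws open (top view jaw ends (502,223) and (532,223); side view (335,125)).

```bash
python3 - <<'E'
from h import *
np.set_printoptions(precision=4,suppress=True)
c=load('top5');s=observe()
a=atz(c,502,222.8,.122);b=atz(c,532,222.8,.122);print(a,b,(a+b)/2-s['ee_pos'])
m=(a+b)/2-s['ee_pos'];m=m*108/128
t=np.array([.578-.108,-.0962-m[1],.1]);print(t,rel(t,88.6))
E
```

```text
[ 0.5687 -0.3096  0.122 ] [ 0.5675 -0.3771  0.122 ] [ 0.1281 -0.0027  0.022 ]
[ 0.47  -0.094  0.1  ] (array([-23.8, 247.4,   0.2]), array([ 0.1, -0. , -0. ]))
```

Request:
{"name": "send_rows", "arguments": {"targets": [[[-1,6,0],[0,0,0]],[[-2,20,0],[0,0,0]],[[-4,42,0],[0,0,0]],[[-7,72,0],[0,0,0]],[[-10,104,0],[0,0,0]],[[-13,136,0],[0,0,0]],[[-16,168,0],[0,0,0]],[[-19,198,0],[0,0,0]],[[-21,222,0],[0,0,0]],[[-23,238,0],[0,0,0]],[[-24,246,0],[0,0,0]],[[-24,247,0],[0,0,0]],[[-24,247,0],[0,0,0]],[[-24,247,0],[0,0,0]]]}}

```text
time_s: 23.38
ee_pos: [0.4704, -0.0953, 0.1008]
ee_rot: [[-1.0, 0.026, -0.0], [0.026, 1.0, 0.0], [0.0, 0.0, -1.0]]
wrist_force: [-0.2, 0.4, -1.1]
grip_width: 0.633
grip_force: 5.9
```

```bash
python3 - <<'E'
from crop import *
c=snap('top','top6');d=snap('side','side6')
comp([('top6',360,180,120,90),('side6',260,120,120,90)],'c7')
print(rel((.47,-.094,.026),88.6),observe()['ee_pos'],observe()['grip_width'])
print(proj(c,(.578,-.0962,.054)))
E
```

```text
(array([ 0.5,  1.1, 74.7]), array([ 0. , -0. , -0.1])) [ 0.47043452 -0.09514761  0.1007463 ] 0.6325726529885448
[403.88309566 224.65695484]
```

View pics/c7.png

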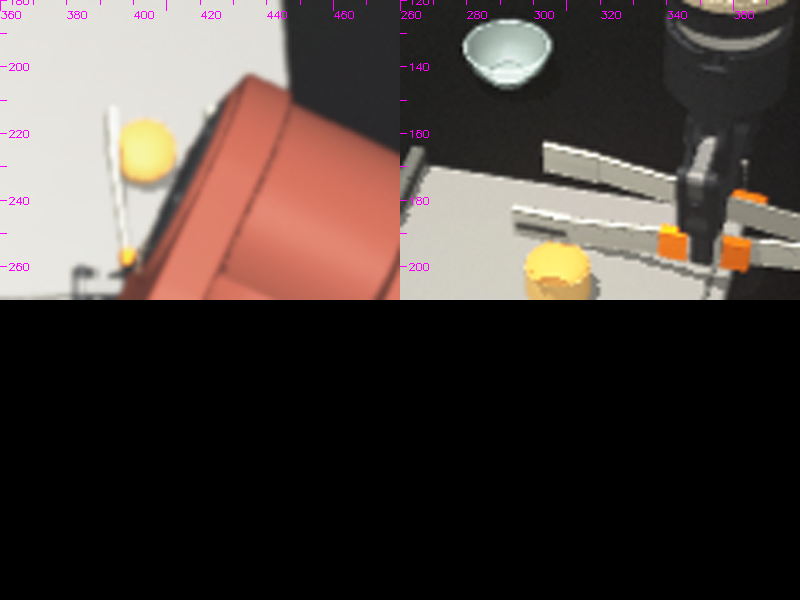

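```bash
python3 - <<'E'
from h import *
c=load('top6');d=load('side6')
a=atz(c,393.6,212.4,.122);b=atz(c,423.3,212.4,.122);print((a+b)/2, atz(c,404.2,225,.052),observe()['ee_pos'])
print(tri(c,(393.6,212.4),d,(294,182)),tri(c,(423.3,212.4),d,(303,163)),tri(c,(404.2,225),d,(306.8,199.5)))
E
```

```text
[ 0.59625611 -0.09876171  0.122     ] [ 0.57743634 -0.09719397  0.052     ] [ 0.47043452 -0.09514761  0.1007463 ]
(array([ 0.59772282, -0.06495304,  0.12120995]), np.float64(0.001494803272989955)) (array([ 0.59710054, -0.1326209 ,  0.12015421]), np.float64(0.002264228751343757)) (array([ 0.57986634, -0.09833567,  0.04169195]), np.float64(0.001936878706253347))
```

Jaws straddle the scone in plan (jaw tips (393.6,212), (423,212) around the scone at (404,225)). Descending with a +1.5 mm y correction.

Request:
{"name": "send_rows", "arguments": {"targets": [[[0,1.5,6],[0,0,0]],[[0,1.5,18],[0,0,0]],[[0,1.5,32],[0,0,0]],[[0,1.5,46],[0,0,0]],[[0,1.5,58],[0,0,0]],[[0,1.5,66],[0,0,0]],[[0,1.5,70],[0,0,0]],[[0,1.5,72],[0,0,0]],[[0,1.5,72],[0,0,0]]]}}

```text
time_s: 24.6
ee_pos: [0.4707, -0.0933, 0.029]
ee_rot: [[-1.0, 0.025, 0.0], [0.025, 1.0, -0.0], [-0.0, -0.0, -1.0]]
wrist_force: [0.7, 0.6, -1.5]
grip_width: 0.633
grip_force: 5.9
```

```bash
python3 - <<'E'
from crop import *
c=snap('top','top7');d=snap('side','side7')
comp([('top7',370,190,80,60),('side7',270,160,80,60)],'c8')
s=observe();print(s['ee_pos'],s['wrist_force'],s['grip_width'])
E
```

```text
[ 0.47078377 -0.09332473  0.02915934] [-0.66546487  0.02154711 -1.09620843] 0.6369934970795789
```

View pics/c8.png

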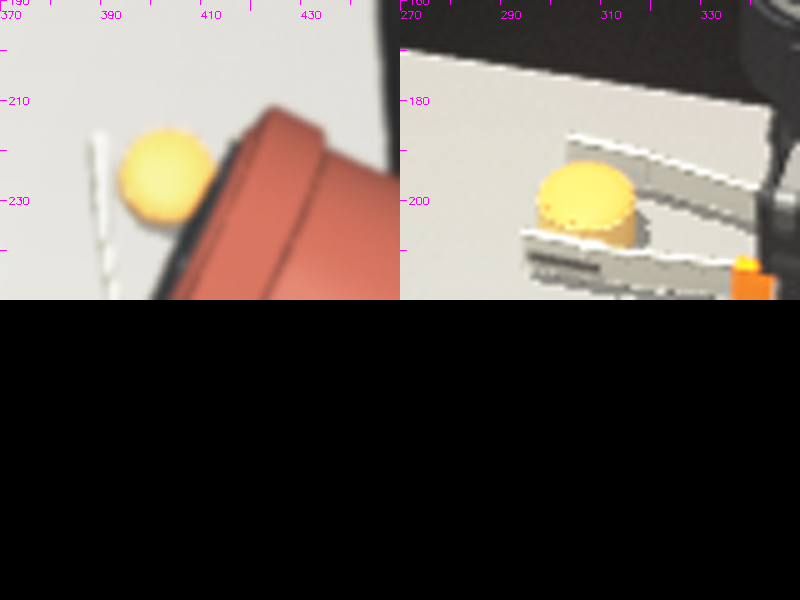

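The jaws stand either side of the scone (306,205), with a small shadow gap above the plate. Closing in steps.

Request:
{"name": "send_rows", "arguments": {"targets": [[[0,0,0],[0,0,0]],[[0,0,0],[0,0,0]],[[0,0,0],[0,0,0]],[[0,0,0],[0,0,0]]], "gripper": 48}}

```text
time_s: 25.2
ee_pos: [0.4705, -0.0932, 0.0288]
ee_rot: [[-1.0, 0.025, 0.0], [0.025, 1.0, 0.0], [-0.0, 0.0, -1.0]]
wrist_force: [0.3, 0.6, -0.8]
grip_width: 0.563
grip_force: 7.4
```

Request:
{"name": "send_rows", "arguments": {"targets": [[[0,0,0],[0,0,0]],[[0,0,0],[0,0,0]],[[0,0,0],[0,0,0]],[[0,0,0],[0,0,0]]], "gripper": 45}}

```text
time_s: 25.7
ee_pos: [0.4705, -0.0932, 0.0288]
ee_rot: [[-1.0, 0.025, 0.0], [0.025, 1.0, 0.0], [-0.0, 0.0, -1.0]]
wrist_force: [-0.6, -0.6, -0.4]
grip_width: 0.536
grip_force: 34.0
```

Request:
{"name": "send_rows", "arguments": {"targets": [[[0,0,0],[0,0,0]],[[0,0,0],[0,0,0]],[[0,0,0],[0,0,0]]], "gripper": 45.5}}

```text
time_s: 26.08
ee_pos: [0.4705, -0.0931, 0.0288]
ee_rot: [[-1.0, 0.025, 0.0], [0.025, 1.0, 0.0], [-0.0, 0.0, -1.0]]
wrist_force: [-0.2, 0.5, -1.0]
grip_width: 0.534
grip_force: 34.0
```

Request:
{"name": "send_rows", "arguments": {"targets": [[[0,0,0],[0,0,0]],[[0,0,0],[0,0,0]],[[0,0,0],[0,0,0]]], "gripper": 46}}

```text
time_s: 26.45
ee_pos: [0.4705, -0.0932, 0.0288]
ee_rot: [[-1.0, 0.025, 0.0], [0.025, 1.0, 0.0], [-0.0, 0.0, -1.0]]
wrist_force: [-0.4, 0.2, -0.3]
grip_width: 0.542
grip_force: 20.8
```

Request:
{"name": "send_rows", "arguments": {"targets": [[[0,0,0],[0,0,0]],[[0,0,0],[0,0,0]],[[0,0,-2],[0,0,0]],[[0,0,-6],[0,0,0]],[[0,0,-12],[0,0,0]],[[0,0,-20],[0,0,0]],[[0,0,-30],[0,0,0]],[[0,0,-40],[0,0,0]],[[0,0,-50],[0,0,0]],[[0,0,-60],[0,0,0]],[[0,0,-70],[0,0,0]],[[0,0,-80],[0,0,0]],[[0,0,-90],[0,0,0]],[[0,0,-98],[0,0,0]],[[0,0,-103],[0,0,0]],[[0,0,-105],[0,0,0]],[[0,0,-105],[0,0,0]],[[0,0,-105],[0,0,0]],[[0,0,-105],[0,0,0]],[[0,0,-105],[0,0,0]]], "gripper": 45.7}}

```text
time_s: 28.95
ee_pos: [0.4704, -0.0932, 0.1336]
ee_rot: [[-1.0, 0.025, -0.0], [0.025, 1.0, 0.0], [0.0, 0.0, -1.0]]
wrist_force: [-0.6, -0.1, -2.0]
grip_width: 0.539
grip_force: 20.7
```

```bash
python3 - <<'E'
from crop import *
d=snap('side','side8')
cv2.imwrite('pics/f.png',d['image'][:,:,::-1])
s=observe();print(s['ee_pos'],s['wrist_force'],s['grip_width'],s['grip_force'],s['joint_vel'].round(3))
E
```

```text
[ 0.47047952 -0.09319261  0.13369943] [ 0.00612049  0.72370521 -1.47785518] 0.5377447002702311 20.74128895998001 [-0.001  0.     0.001  0.002 -0.002 -0.   ]
```

View pics/f.png

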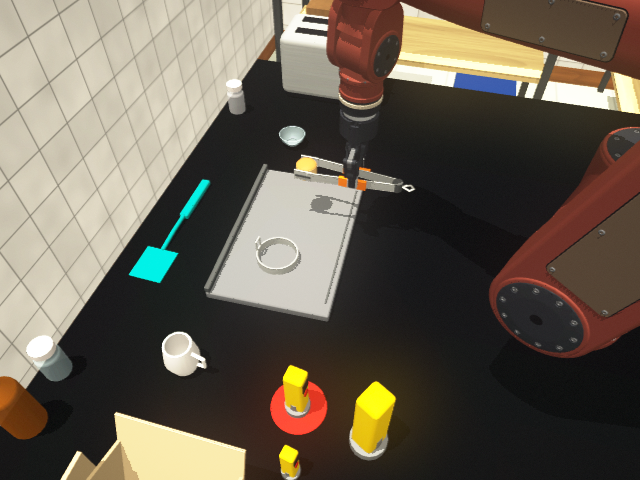

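The scone is held in the jaws at (306,165), well above the plate with its shadow at (320,204). The thermometer stands on its pad at (297,390), and the other items are unmoved. Handing in.

```bash
python3 -c "
from cell import *
print(finish_job())"
```

```text
the job is handed in; nothing more can be done
None
```

I checked the scone with the thermometer, stood it back on its red pad, and handed the job in with the tongs holding the scone still, about 10 cm above the plate. It took about 29 s, and the egg ring, creamer and pinch bowl look unmoved. The hand-in gave no verdict.

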